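# Change the jar in the one-handed ratchet vise

### The job

A spice jar is still in the vise of the one-handed preparation board and the honey jar is wanted there instead, so that its lid can be opened with one hand. Throw the vise's drop pawl off, turn the knob back until the jaws are wide open, and only then lift the spice jar out and stand it upright on the cork coaster. Stand the honey jar upright between the jaws, drop the pawl back in, and wind the knob forward one click at a time until the jar is held firmly against the V-shaped jaw with the pawl seated in a tooth, without squeezing the sprung pad right down; leave the other things as they stand.

Things in the scene. Friction and masses are not known exactly. Their poses are not given: they have to be found in the camera images.
- vise: one-handed preparation board, fixed: beech, own x -140 to +150 mm, y -75 to +75 mm, 14 mm thick, carrying a ratchet vise. Origin on the worktop, z up; own +x runs from the knob to the fixed jaw. Grey gear housing x -114 to -10, y -40 to +52, top at z 42 mm. The jaws close along own x; between them it is open to both sides (+y, -y), so things there are grasped across own y
- fixed_jaw: fixed jaw at the board's +x end: rubber-faced shallow V (each face 15 degrees off square) 84 mm wide, top at z 60 mm; same origin and axes as the board; the V's deepest line is at own x +128 mm, y 0, its rims at about x +117 mm, y +-40 mm
- jaw_spot (a point): point on the board's top (z 14 mm) between the jaws, at the board's own x +106 mm, y 0; the spice jar's centre stands within about 5 mm of it at the start. With the jaws wide open the honey jar has room with its centre at own x 80 to 94 mm
- jaw (a joint): travel of the moving jaw (grey carriage 84 mm wide, top at z 61 mm, with a steel rack), m; grows closing, geared to the knob: jaw = 0.01337 x knob, 7 mm a click. The free pad's face is at the board's own x = 85 mm + jaw, so 43 mm - jaw from the V's deepest line; range -0.037 (wide open, 80 mm) to +0.021. The honey jar takes up 58 to 64 mm, the spice jar 42 mm
- pad (a joint): how far the moving jaw's sprung pad (rubber-faced plate 68 mm wide, z 17 to 59 mm, on two guide pins) is pushed back towards its carriage, m: 0 free (15 mm gap behind it), 0.015 pushed right down. Spring: 3 N to start, then 1 N per mm
- knob (a joint): turn of the knob, rad, grows clockwise seen from above (closing); range -2.8 to 1.6. A ratchet tooth is 0.524 rad: with the pawl in, the knob cannot be turned back past the last multiple of that, and if the pad pushes it falls back on to it. Starts near 0.52. Light: under 0.3 N m
- knob_grip (a point): grip centre of the round fluted black knob, 44 mm diameter, vertical axis at the board's own x -50 mm, y 0; this point is at z 86 mm, the knob reaches from z 70 to 98 mm, above a ratchet wheel of 76 mm diameter. The pawl's arm passes under it up to z 72 mm: keep fingertips at z 74 mm or more. Above that the fingers have free room within 47 mm of the axis (pawl thrown off) or 52 mm (pawl in)
- pawl (a joint): swing of the drop pawl, rad: 0 = nose seated at the foot of a tooth, up to 0.14 = riding on the teeth (in: the knob turns clockwise only), 1.6 = thrown off against its stop, handle leaning away from the jaws. Weighted: it falls to whichever side of about 0.6 rad it is left on and stays there. Under 1 N on the ball moves it, 2 to 3 N if the jaws are tight
- pawl_ball (a point): centre of the black ball (20 mm diameter) on the pawl's handle, a 6 mm rod, 45 mm from a level pivot along the board's own y at own x -98 mm, z 58 mm; the ball is at own y +59 mm. Pawl in: ball at own x -75.5, z 97 mm; highest z 103; thrown off: x -138, z 79 mm. Push it across along own -x to throw it off, along +x to drop it in
- spice_0: the spice jar in the vise: straight glass cylinder with a black lid, 41 mm diameter, 105 mm tall, 0.08 to 0.15 kg, standing upright between the jaws at the start, gripped by the sprung pad; origin at the centre of its underside, own z up
- honey_jar: honey jar with a 56 mm wide flat screw lid, 58 x 62 mm, 86 mm tall (lid from 75 mm), about 0.36 kg; origin at the centre of its underside, own z up. It stands at the middle of a row of three between the salt shaker and another spice jar, so it can only be grasped across the row
- coaster: square cork coaster 95 x 95 x 9 mm lying on the worktop, stuck down; origin at the centre of its underside
- salt_shaker: salt shaker, 44 mm diameter, 90 mm tall, in the row beside the honey jar, 66 to 71 mm from its centre; origin at the centre of its underside
- spice_2: spice jar, 41 mm diameter, 105 mm tall, in the row on the honey jar's other side, 66 to 71 mm from its centre; origin at the centre of its underside
- pepper_mill: wooden pepper mill, 58 mm diameter, 170 mm tall, standing behind the board; origin at the centre of its underside
- egg_timer: round kitchen timer, 66 mm diameter, 59 mm tall, between the board and the row of jars; origin at the centre of its underside
There are look-alikes about, which are no part of the job. Leave any green or pink look-alike of the honey_jar alone.

How it is judged:
On the way, in this order (a step that is already met when the one before it is completed fails the run):
1. the pawl is thrown off while the spice jar is still between the jaws (value of joint pawl above 1.1 rad and horizontal distance between spice_0 and jaw_spot below 0.035 m and z of spice_0 in the frame of vise below 0.022 m), for 0.1 s.
2. the jaws are wound wide open (jaw below -0.024) with the spice jar still standing between them (value of joint jaw below -0.024 m and horizontal distance between spice_0 and jaw_spot below 0.035 m and z of spice_0 in the frame of vise below 0.022 m), for 0.1 s.
3. the spice jar stands upright on the coaster (horizontal distance between spice_0 and coaster below 0.032 m and z of spice_0 in the frame of coaster between 0.005 and 0.014 m and angle between spice_0's own z axis and vertical below 0.1 rad and linear speed of spice_0 below 0.03 m/s), for 0.2 s.
4. the honey jar stands between the jaws and the pawl is dropped in again, the pad still free (x of honey_jar in the frame of vise between 0.072 and 0.112 m and y of honey_jar in the frame of vise between -0.018 and 0.018 m and z of honey_jar in the frame of vise between 0.01 and 0.02 m and angle between honey_jar's own z axis and vertical below 0.1 rad and value of joint pawl below 0.16 rad and value of joint pad below 0.002 m), for 0.1 s.
At the end, for the whole second after the job is handed in: jar upright on the board between the jaws, within 18 mm of the centre line, pressed home in the V (its centre past own x 90 mm of the board), pad pushed back 3 to 13.5 mm, pawl seated at the foot of a tooth (below 0.06 rad); spice jar upright on the coaster, centres within 32 mm; all at rest (x of honey_jar in the frame of vise between 0.072 and 0.112 m and y of honey_jar in the frame of vise between -0.018 and 0.018 m and z of honey_jar in the frame of vise between 0.01 and 0.02 m and angle between each of honey_jar, spice_0's own z axis and vertical below 0.1 rad and horizontal distance between spice_0 and coaster below 0.032 m and z of spice_0 in the frame of coaster between 0.005 and 0.014 m and value of joint pawl below 0.06 rad and value of joint pad between 0.003 and 0.0135 m and x of honey_jar in the frame of vise above 0.09 m and linear speed of each of honey_jar, spice_0 below 0.02 m/s); the robot touches nothing.
It fails at once if the sprung pad is squeezed right down (over 14.5 mm) (value of joint pad above 0.0145 m).
It fails at once if the honey jar or the spice jar from the vise is tipped by more than 0.5 rad (angle between any of honey_jar, spice_0's own z axis and vertical above 0.5 rad).
It fails at once if the salt shaker or spice jar beside the honey jar, the pepper mill or the timer is shifted by more than 30 mm or tipped (distance of any of salt_shaker, spice_2, pepper_mill, egg_timer from where it was at the start of the episode above 0.03 m or angle between any of salt_shaker, spice_2, pepper_mill, egg_timer's own z axis and vertical above 0.3 rad).
It also fails if it takes over 72 s, if anything falls off the work surface, if the arm or the gripper's body presses on something with over 40 N, if the wrist force passes 120 N, or if a joint passes its speed limit or range.

### The arm

A 7-joint arm with a two-finger parallel gripper is mounted at the origin on a cart in front of the work surface, level with it; the furniture and walls round the work are solid. World frame = base frame: x ahead of the robot, y to its left, z up, the work surface at z = 0. Lengths are in m, angles in rad, forces in N, time in s.
With the tool pointing down it reaches from about 0.425 to 0.95 m from the base axis. Payload 4.7 kg.
Tool frame: the origin (TCP) lies at the very end of the fingers, on their centre line; the grasp point (between the pads) lies bot.grip_depth behind it (bot.grip_depth is the distance from the TCP to the grasp point, in m); z points along the fingers, y is the line along which they close (so a half turn about z gives the same grasp; the last joint's range is limited). The gripper opens to 87 mm and grips with 3 to 60 N. Pads are 19 mm wide; open, the fingers measure 117 mm over their backs; the gripper's body (75 mm by 190 mm) begins 51 mm behind the grasp point.
Start: joints at [1.256, 0.469, -0.049, 1.532, 0.024, 1.141, -0.082], TCP at [0.19, -0.648, 0.223] pointing down, gripper open.
Joint ranges: [-2.59, 2.59], [-0.33, 1.99], [-1.39, 1.29], [0.1, 2.45], [-1.04, 4.18], [0.21, 1.99], [-2.66, 2.66]. Speed limits (rad/s): [2.57, 2.57, 3.14, 3.14, 3.14, 3.14, 3.14].

### API

Orientations are given as a unit quaternion [x, y, z, w].
In Python, from cell import bot gives the robot as it stands.
- The arm moves only by the tool send_rows, never from a script. Its argument "series" is a list of rows, each a list of 5 numbers: the shift along the world's x, y, z in m, then the turn about the world's z in rad, then the closure, from -1 (fully open) to 1 (shut). A call has 1 to 12 rows; each row shifts and turns the commanded pose from where the row before left it; what a row does not reach is not made up. A row lasts 1/12 s, in which the tool goes at most 41.7 mm and 7.16 degrees, less where a joint would pass 70% of its speed; a pose out of reach is approached as far as the arm can. A call with a gripper value outside its range is refused whole. The fingers move at their own pace and stop on an object; the grip force is fixed at half the most. Time passes only in rows, so rows that do not move let the fingers close. It gives the time, the measured TCP pose, the force, the opening and the grip force at its end, in the units of the state.
- bot.observe(): the state, without advancing time (a new reading comes with each control period).
- bot.snapshot(name): name is "scene" or "top" or "wrist"; returns a dict with "color" (400x640x3 uint8, blue, green, red), "depth" (400x640 float32, m along the optical axis (not along the pixel's ray), 0 where there is no reading), "fx", "fy", "cx", "cy" (pixels), "R" (3x3) and "t" (3): a world point X has camera coordinates R X + t. Camera axes: x right, y down, z forward; pixel columns grow to the right and rows downward; lengths in m; the calibration is good to about 2 mm. A picture is of the moment at which its call begins.
- bot.sign_off(): hands the job in; it is judged then, once.
The state is a dict: "time": time; "q": joint angles; "qvel": joint speeds; "joint_torque": joint torques, N m; "position": TCP position; "orientation": TCP orientation; "force": force on the tool from outside, world axes, zero at the start; "torque": the same for the moment, N m; "width": finger opening in m; "grasp_force": force on a finger pad.
Only numpy, scipy, OpenCV 4.12 (cv2) and the standard library are available. Lean on these libraries where they do the work, as an engineer would, in place of code of your own. Each camera call takes 0.05 s, during which the arm holds its last target. There are 200 camera calls.

## Working session

There is one attempt and no reset: what is moved stays moved. The work goes in short steps, Python scripts to look and compute and a tool call to move; the robot and the scene stay as the last step left them, time stands still between calls to the robot, and variables do not carry over. Pictures are saved under pics/ and viewed, at most 10 in all, crops included, and the job is handed in when it is done.

Besides the shell and the picture viewer there is one more tool, called as a command line: name --pt "numbers of a row" for each row, then --argument value for the rest. send_rows: Moves the arm, as the interface text tells. Its arguments: {"type":"object","properties":{"series":{"type":"array"}},"required":["series"]}

```bash
mkdir -p pics; ls; python3 - <<'E'
from cell import bot
import cv2,pickle
s=bot.observe();print(s,bot.grip_depth)
d={}
for n in("scene","top"):
    d[n]=bot.snapshot(n);cv2.imwrite(f"pics/{n}0.png",d[n]["color"]);print(n,d[n]["fx"],d[n]["cx"],d[n]["R"],d[n]["t"])
pickle.dump(d,open("d0.pkl","wb"))
E
```

```text
pics
{'time': 0.0, 'q': array([ 1.25610681,  0.46939476, -0.0486144 ,  1.53372501,  0.02413356,
        1.1410074 , -0.08227347]), 'qvel': array([-0.00052678,  0.00015832,  0.00072219, -0.00022345,  0.00057139,
        0.00047109,  0.00152258]), 'joint_torque': array([ 2.75699485e-04, -5.07975197e+01, -8.10629642e-02, -2.36157793e+01,
       -6.14473410e-02,  3.77768709e-02,  1.75786586e-04]), 'position': array([ 0.19012863, -0.64702378,  0.22151783]), 'orientation': array([ 9.89801010e-01,  1.42453545e-01, -1.85676833e-04, -9.55886103e-04]), 'force': array([ 0.44276613, -0.53433829,  0.16890009]), 'torque': array([-0.02617318, -0.03607463, -0.02098664]), 'grasp_force': 0.0, 'width': 0.0868747517079187} 0.0187
scene 512.0295905291208 320.5712785838006 [[ 0.63748414 -0.7703765  -0.01157657]
 [-0.57882447 -0.46895052 -0.66711891]
 [ 0.50850389  0.43197853 -0.74486129]] [-0.44584888  0.2615592   1.30821903]
top 480.8960249525732 315.0530797058667 [[-0.01502503 -0.99987689  0.0045228 ]
 [-0.99710236  0.01464568 -0.07464845]
 [ 0.07457302 -0.00563129 -0.99719966]] [-0.17742858  0.47920997  1.27488556]
```

View pics/scene0.png

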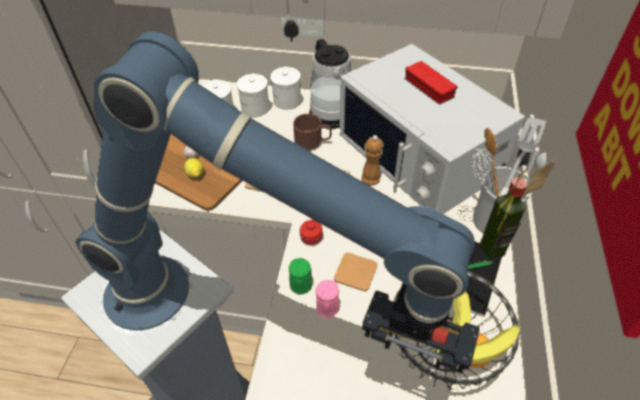

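View pics/top0.png

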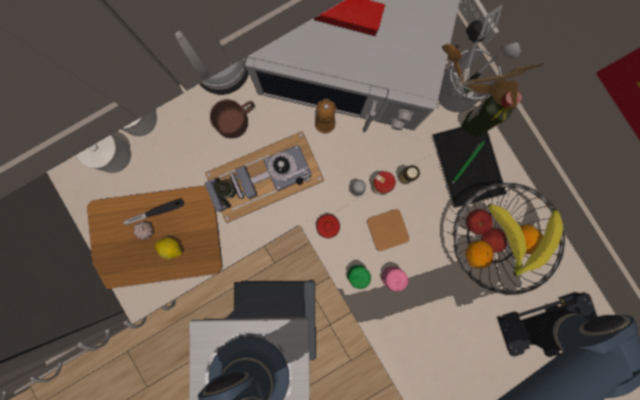

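```bash
cat > h.py <<'E'
import numpy as np,cv2
def ray(s,u,v,z):
    d=s["R"].T@np.array([(u-s["cx"])/s["fx"],(v-s["cy"])/s["fy"],1]);c=-s["R"].T@s["t"]
    return c+d*(z-c[2])/d[2]
def proj(s,X):
    p=s["R"]@np.asarray(X)+s["t"];return np.array([s["fx"]*p[0]/p[2]+s["cx"],s["fy"]*p[1]/p[2]+s["cy"]])
def cloud(s):
    v,u=np.mgrid[:400,:640];z=s["depth"]
    P=np.stack([(u-s["cx"])/s["fx"]*z,(v-s["cy"])/s["fy"]*z,z],-1)
    return (P-s["t"])@s["R"]
E
python3 - <<'E'
import pickle,cv2
from h import *
d=pickle.load(open("d0.pkl","rb"));s=d["top"]
c=s["color"][120:300,195:435];cv2.imwrite("pics/crop0.png",cv2.resize(c,(800,600),interpolation=cv2.INTER_CUBIC))
P=cloud(s)
for n,u,v in[("salt",358,187),("honey",384,181),("sp2",411,174),("timer",328,226),("coaster",388,230),("spice0",225,187),("knob",283,163),("mill",326,108)]:
    print(n,P[v,u].round(3))
E
```

```text
salt [ 0.492 -0.294  0.09 ]
honey [ 0.508 -0.361  0.083]
sp2 [ 0.522 -0.426  0.107]
timer [ 0.395 -0.217  0.058]
coaster [ 0.382 -0.38   0.007]
spice0 [0.495 0.039 0.119]
knob [ 0.556 -0.104  0.099]
mill [ 0.677 -0.213  0.169]
```

View pics/crop0.png

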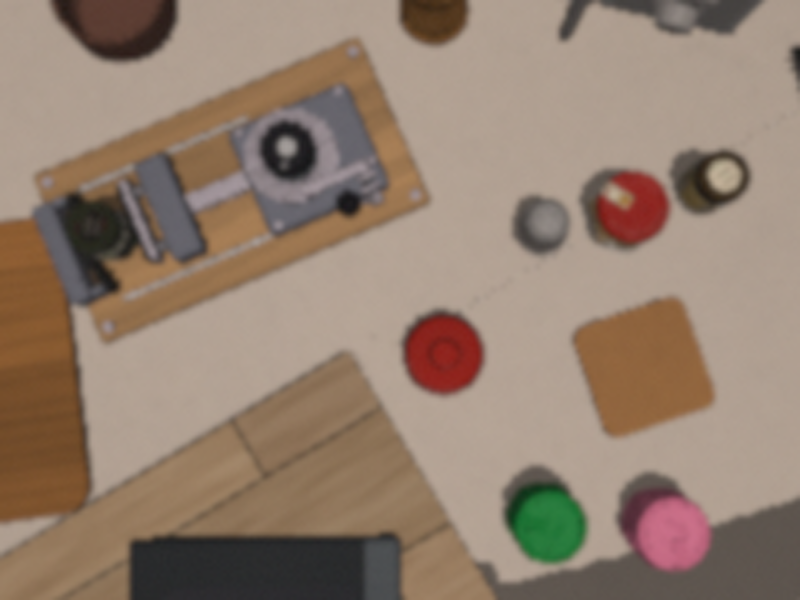

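```bash
python3 - <<'E'
import pickle,cv2
from h import *
d=pickle.load(open("d0.pkl","rb"));s=d["top"];P=cloud(s);C=s["color"];hsv=cv2.cvtColor(C,cv2.COLOR_BGR2HSV)
cr=np.array([(38,178),(358,40),(430,200),(108,340)])/3.3333+[195,120]
B=np.array([ray(s,u,v,.014) for u,v in cr]);print("corners",B[:,:2].round(3))
e=(B[0]-B[1]+B[3]-B[2])[:2];yaw=np.arctan2(e[1],e[0]);print("len",np.linalg.norm(e)/2,"yaw",yaw)
c=B.mean(0)[:2];ex=np.array([np.cos(yaw),np.sin(yaw)]);ey=np.array([-ex[1],ex[0]]);O=c-.005*ex;print("O",O)
print("knob pred",O-.05*ex,"jaw_spot",O+.106*ex,"ball",O-.0755*ex+.059*ey)
def blob(m,u,v,z,name):
    n,l,st,ce=cv2.connectedComponentsWithStats(m.astype(np.uint8));k=l[v,u]
    pts=np.argwhere(l==k)
    print(name,st[k,4],"px",ce[k].round(1),"ray",ray(s,*ce[k],z)[:2].round(4))
    return ce[k]
h=P[...,2]
win=lambda u,v,r:((np.mgrid[:400,:640][1]-u)**2+(np.mgrid[:400,:640][0]-v)**2<r*r)
blob((abs(h-.098)<.008)&win(283,163,14),281,165,.098,"knob")
blob((h>.095)&win(225,187,16),225,187,.119,"spice0")
blob((h>.074)&win(384,181,18),384,181,.086,"honey")
blob((h>.075)&win(358,187,16),358,187,.09,"salt")
blob((h>.09)&win(411,174,16),411,174,.105,"sp2")
blob((h>.045)&win(328,226,20),328,226,.059,"timer")
m=(h>.004)&(h<.02)&win(388,230,40)
m=(hsv[...,1]>80)&win(388,230,32);ce=blob(m,388,230,.009,"coaster")
r=cv2.minAreaRect(np.argwhere(m)[:,::-1].astype(np.float32));print(r)
blob((h>.1)&win(326,108,25),326,108,.17,"mill")
m=(h>.085)&(h<.115)&win(300,181,8);print(m.sum());q=P[m];print("ball depth",q.mean(0) if m.sum() else 0)
k=cv2.getStructuringElement(0,(2,2))
for v in range(176,187): print([int(x*1000) for x in h[v,292:308]],C[v,292:308].max(-1))
E
```

```text
corners [[ 0.542  0.108]
 [ 0.652 -0.153]
 [ 0.52  -0.209]
 [ 0.41   0.052]]
len 0.2832610755049301 yaw 1.9683708624612282
O [ 0.5331456 -0.055084 ]
knob pred [ 0.55250476 -0.10118414] jaw_spot [0.49210419 0.0426483 ] ball [ 0.50797977 -0.14753902]
knob 213 px [281.2 163.5] ray [ 0.5544 -0.0996]
spice0 226 px [223.1 187.3] ray [0.4939 0.0438]
honey 388 px [384.8 181.3] ray [ 0.5066 -0.3629]
salt 139 px [359.1 185. ] ray [ 0.4975 -0.2967]
sp2 214 px [411.8 172.1] ray [ 0.527  -0.4288]
timer 325 px [328.3 225.5] ray [ 0.3962 -0.2174]
coaster 1219 px [387.7 229.6] ray [ 0.3834 -0.3792]
((387.7000427246094, 229.59999084472656), (35.10127639770508, 35.10127639770508), 71.56504821777344)
mill 947 px [328.1  99.6] ray [ 0.6976 -0.2186]
51
ball depth [ 0.51003531 -0.14598216  0.1041803 ]
[48, 47, 44, 47, 42, 42, 40, 41, 42, 38, 42, 40, 62, 59, 66, 64] [124 112 109 107 105  99  90  88  97 102 104 108 117 122 118 111]
[42, 45, 39, 43, 43, 42, 100, 105, 107, 102, 43, 44, 55, 48, 58, 59] [107 107 107 105  97  82  64  60  70  82  93 104 116 112 104 107]
[38, 43, 41, 41, 40, 104, 103, 105, 101, 10
[... 474 characters left out ...]
31  29  29  56  98 126 131 128 125]
[47, 41, 45, 32, 31, 102, 103, 104, 105, 105, 102, 98, 14, 10, 11, 13] [101  96  85  76  58  37  30  28  28  37  72 117 147 152 148 143]
[39, 37, 30, 13, 13, 102, 99, 105, 100, 100, 106, 10, 15, 12, 10, 16] [ 90  87  94 104  96  71  49  37  41  64 100 135 152 156 156 154]
[29, 13, 9, 17, 17, 13, 14, 99, 102, 101, 15, 16, 16, 12, 15, 12] [ 99 108 124 137 134 115  91  77  81 103 130 148 154 156 155 155]
[15, 15, 15, 17, 19, 18, 6, 15, 12, 10, 17, 16, 12, 13, 15, 15] [128 139 149 154 154 145 132 122 124 136 149 155 156 155 155 153]
[19, 11, 14, 7, 16, 10, 12, 16, 13, 14, 14, 14, 15, 12, 14, 16] [150 154 157 157 158 155 152 149 149 152 155 155 155 153 149 146]
```

```bash
python3 - <<'E'
import pickle
from h import *
d=pickle.load(open("d0.pkl","rb"))
for n in d:
    P=cloud(d[n])[d[n]["depth"]>0]
    for z0,z1 in((.13,.2),(.2,.4),(.4,.7),(.7,1.2)):
        for y0 in np.arange(-.4,.25,.1):
            q=P[(P[:,2]>z0)&(P[:,2]<z1)&(P[:,1]>y0)&(P[:,1]<y0+.1)&(P[:,0]>.35)]
            if len(q)>5: print(n,(z0,z1),"y",round(y0,1),"xmin",q[:,0].min().round(3),len(q))
E
```

```text
scene (0.13, 0.2) y -0.4 xmin 0.641 1205
scene (0.13, 0.2) y -0.3 xmin 0.658 1363
scene (0.13, 0.2) y -0.2 xmin 0.664 799
scene (0.13, 0.2) y -0.1 xmin 0.74 384
scene (0.13, 0.2) y -0.0 xmin 0.766 1156
scene (0.13, 0.2) y 0.1 xmin 0.778 184
scene (0.13, 0.2) y 0.2 xmin 0.692 611
scene (0.2, 0.4) y -0.4 xmin 0.641 3951
scene (0.2, 0.4) y -0.3 xmin 0.688 3433
scene (0.2, 0.4) y -0.2 xmin 0.714 2932
scene (0.2, 0.4) y -0.1 xmin 0.737 1666
scene (0.2, 0.4) y -0.0 xmin 0.777 1637
scene (0.2, 0.4) y 0.1 xmin 0.789 911
scene (0.2, 0.4) y 0.2 xmin 0.844 710
scene (0.4, 0.7) y -0.4 xmin 0.831 1602
scene (0.4, 0.7) y -0.3 xmin 0.77 1379
scene (0.4, 0.7) y -0.2 xmin 0.713 1152
scene (0.4, 0.7) y -0.1 xmin 0.643 967
scene (0.4, 0.7) y -0.0 xmin 0.599 752
scene (0.4, 0.7) y 0.1 xmin 0.542 602
scene (0.4, 0.7) y 0.2 xmin 0.485 437
top (0.13, 0.2) y -0.4 xmin 0.641 406
top (0.13, 0.2) y -0.3 xmin 0.658 614
top (0.13, 0.2) y -0.2 xmin 0.664 419
top (0.13, 0.2) y -0.1 xmin 0.743 246
top (0.13, 0.2) y -0.0 xmin 0.772 67
top (0.2, 0.4) y -0.4 xmin 0.644 4640
top (0.2, 0.4) y -0.3 xmin 0.691 3994
top (0.2, 0.4) y -0.2 xmin 0.716 2456
top (0.2, 0.4) y -0.1 xmin 0.742 782
top (0.4, 0.7) y -0.3 xmin 0.773 136
top (0.4, 0.7) y -0.2 xmin 0.717 1795
top (0.4, 0.7) y -0.1 xmin 0.625 5049
top (0.4, 0.7) y -0.0 xmin 0.6 4909
top (0.4, 0.7) y 0.1 xmin 0.543 5460
top (0.4, 0.7) y 0.2 xmin 0.485 4465
top (0.7, 1.2) y -0.1 xmin 0.659 432
top (0.7, 1.2) y -0.0 xmin 0.6 5614
top (0.7, 1.2) y 0.1 xmin 0.553 5458
top (0.7, 1.2) y 0.2 xmin 0.543 155
```

send_rows --pt "0.0171 0.0295 0 0.0937 1" --pt "0.0171 0.0295 0 0.0937 1" --pt "0.0171 0.0295 0 0.0937 1" --pt "0.0171 0.0295 0 0.0937 1" --pt "0.0171 0.0295 0 0.0937 1" --pt "0.0171 0.0295 0 0.0937 1" --pt "0.0171 0.0295 0 0.0937 1" --pt "0.0171 0.0295 0 0.0937 1" --pt "0.0171 0.0295 0 0.0937 1"

```text
time: 0.85
position: [0.3446, -0.3804, 0.2224]
orientation: [0.844, 0.537, -0.0, -0.0]
force: [0.2, -1.3, 0.4]
width: 0.0351
grasp_force: 0.0
```

send_rows --pt "0.0171 0.0295 0 0.0937 1" --pt "0.0171 0.0295 0 0.0937 1" --pt "0.0171 0.0295 0 0.0937 1" --pt "0.0171 0.0295 0 0.0937 1" --pt "0.0171 0.0295 0 0.0937 1" --pt "0.0171 0.0295 0 0.0937 1" --pt "0.0171 0.0295 0 0.0937 1" --pt "0.0171 0.0295 0 0.0937 1" --pt "0.0171 0.0295 0 0.0937 1" --pt "0 0 0 0 1"

```text
time: 1.68
position: [0.5009, -0.1091, 0.223]
orientation: [0.546, 0.838, 0.003, 0.0]
force: [0.3, 0.3, -0.3]
width: 0.0005
grasp_force: 0.0
```

send_rows --pt "-0.004 -0.007 -0.02 -0.017 1" --pt "0 0 -0.03 0 1" --pt "0 0 -0.03 0 1" --pt "0 0 -0.03 0 1" --pt "0 0 -0.025 0 1" --pt "0 0 0 0 1"

```text
time: 2.18
position: [0.49, -0.1234, 0.083]
orientation: [0.559, 0.829, -0.002, -0.005]
force: [-0.4, 0.5, 0.7]
width: 0.0007
grasp_force: 0.0
```

send_rows --pt "0.0039 -0.0092 0 0 1" --pt "0.0039 -0.0092 0 0 1" --pt "0.0039 -0.0092 0 0 1" --pt "0.0039 -0.0092 0 0 1" --pt "0.0039 -0.0092 0 0 1" --pt "0.0039 -0.0092 0 0 1" --pt "0.0039 -0.0092 0 0 1" --pt "0 0 0 0 1" --pt "0 0 0.04 0 1" --pt "0 0 0.04 0 1" --pt "0 0 0 0 1"

```text
time: 3.1
position: [0.5262, -0.1883, 0.1746]
orientation: [0.559, 0.829, 0.002, 0.006]
force: [1.2, 0.3, 0.1]
width: 0.0005
grasp_force: 0.0
```

```bash
python3 - <<'E'
from cell import bot
import cv2,pickle
from h import *
s=bot.snapshot("top");pickle.dump(s,open("d1.pkl","wb"))
P=cloud(s);O=np.array([.5345,-.0535]);a=1.97;ex=np.array([np.cos(a),np.sin(a)]);ey=np.array([-ex[1],ex[0]])
q=P[(s["depth"]>0)&(P[...,2]>.06)&(P[...,2]<.13)];L=np.c_[(q[:,:2]-O)@ex,(q[:,:2]-O)@ey,q[:,2]]
m=(L[:,0]>-.17)&(L[:,0]<-.04)&(L[:,1]>.045)&(L[:,1]<.08);print(m.sum(),L[m].mean(0),L[m].min(0),L[m].max(0))
cv2.imwrite("pics/a1.png",cv2.resize(s["color"][130:230,200:330],(780,600)))
print(bot.observe()["position"])
E
```

```text
<stdin>:7: RuntimeWarning: Mean of empty slice.
  ret = um.true_divide(
Traceback (most recent call last):
ValueError: zero-size array to reduction operation minimum which has no identity
```

```bash
python3 - <<'E'
from cell import bot
import cv2,pickle
from h import *
s=bot.snapshot("wrist");pickle.dump(s,open("d1.pkl","wb"))
t=bot.snapshot("scene")
print(bot.observe()["position"])
for n,X in(("in",(.5096,-.146,.097)),("off",(.5345+.0537-.0543,-.0535-.1271-.023,.079)),("knob",(.554,-.1,.098)),):print(n,proj(s,X),proj(t,X))
cv2.imwrite("pics/a1.png",cv2.resize(np.hstack([s["color"],t["color"]]),(800,250)))
E
```

```text
[ 0.52128311 -0.18792977  0.16776231]
in [325.06428729 140.14777808] [317.12626818 178.72422566]
off [325.80380266 218.07638504] [338.59451282 187.64776719]
knob [414.61166236 100.41929008] [314.7414604  162.36862724]
```

View pics/a1.png

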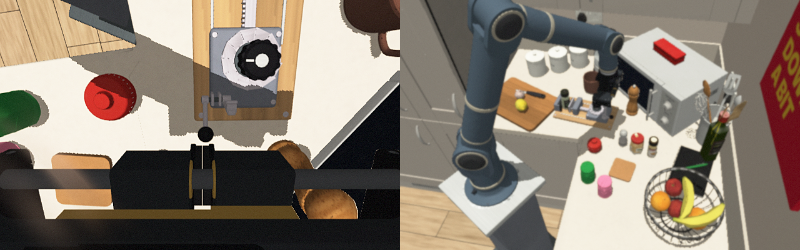

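send_rows --pt "0.0041 0.0109 0 -0.118 -0.24" --pt "0.0041 0.0109 0 -0.118 -0.24" --pt "0.0041 0.0109 0 -0.118 -0.24" --pt "0.0041 0.0109 0 -0.118 -0.24" --pt "0.0041 0.0109 0 -0.118 -0.24" --pt "0.0041 0.0109 0 -0.118 -0.24" --pt "0.0041 0.0109 0 -0.118 -0.24" --pt "0.0041 0.0109 0 -0.118 -0.24" --pt "0 0 0 -0.118 -0.24" --pt "0 0 0 -0.118 -0.24" --pt "0 0 0 -0.118 -0.24"

```text
time: 4.17
position: [0.553, -0.1002, 0.1656]
orientation: [0.947, 0.321, -0.002, -0.001]
force: [-0.0, 0.0, -0.6]
width: 0.0535
grasp_force: 0.0
```

send_rows --pt "0 0 0 -0.118 -0.24" --pt "0 0 0 -0.118 -0.24" --pt "0 0 0 -0.118 -0.24" --pt "0 0 0 -0.118 -0.24" --pt "0 0 0 -0.118 -0.24" --pt "0 0 0 -0.118 -0.24" --pt "0 0 0 -0.118 -0.24" --pt "0 0 0 0 -0.24" --pt "0 0 0 0 -0.24"

```text
time: 4.92
position: [0.5533, -0.1006, 0.1662]
orientation: [0.997, -0.082, -0.001, 0.0]
force: [0.3, -0.5, -0.1]
width: 0.0545
grasp_force: 0.0
```

```bash
python3 - <<'E'
from cell import bot
import cv2
from h import *
o=bot.observe();print(o["position"],o["q"].round(2))
s=bot.snapshot("wrist");print(proj(s,(.5544,-.0996,.098)))
cv2.imwrite("pics/a2.png",s["color"])
E
```

```text
[ 0.55327585 -0.1005579   0.16617101] [ 0.24  0.35 -0.17  1.86  0.07  0.94 -1.7 ]
[320.49837264 208.12086079]
```

View pics/a2.png

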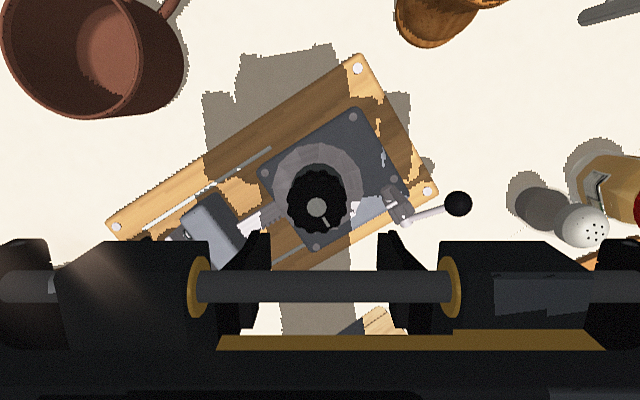

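send_rows --pt "0.001 0.001 -0.03 0 -0.24" --pt "0 0 -0.03 0 -0.24" --pt "0 0 -0.02 0 -0.24" --pt "0 0 -0.0095 0 -0.24" --pt "0 0 0 0 -0.24" --pt "0 0 0 0 1" --pt "0 0 0 0 1" --pt "0 0 0 0 1" --pt "0 0 0 0 1" --pt "0 0 0 0 1"

```text
time: 5.8
position: [0.5564, -0.0962, 0.0788]
orientation: [0.997, -0.083, 0.001, -0.002]
force: [1.2, 6.5, -7.7]
width: 0.0432
grasp_force: 30.0
```

send_rows --pt "0.001 0.003 0 0.06 1" --pt "0 0 0 0.118 1" --pt "0 0 0 0.118 1" --pt "0 0 0 0.118 1" --pt "0 0 0 0.118 1" --pt "0 0 0 0.118 1" --pt "0 0 0 0.118 1" --pt "0 0 0 0.118 1" --pt "0 0 0 0.118 1"

```text
time: 6.55
position: [0.556, -0.0948, 0.0787]
orientation: [0.913, 0.409, 0.0, -0.001]
force: [-0.7, 5.2, -5.6]
width: 0.043
grasp_force: 30.0
```

send_rows --pt "0 0 0 0.118 1" --pt "0 0 0 0.118 1" --pt "0 0 0 0.118 1" --pt "0 0 0 0.118 1" --pt "0 0 0 0.118 1" --pt "0 0 0 0.118 1" --pt "0 0 0 0.118 1" --pt "0 0 0 0.118 1" --pt "0 0 0 0.118 1"

```text
time: 7.3
position: [0.5546, -0.0945, 0.0787]
orientation: [0.58, 0.815, 0.0, -0.002]
force: [-5.3, 5.2, -1.4]
width: 0.0433
grasp_force: 30.0
```

send_rows --pt "0 0 0 0.118 1" --pt "0 0 0 0.118 1" --pt "0 0 0 0.118 1" --pt "0 0 0 0.118 1" --pt "0 0 0 0.118 1" --pt "0 0 0 0.118 1" --pt "0 0 0 0.118 1" --pt "0 0 0 0.118 1" --pt "0 0 0 0.118 1" --pt "0 0 0 0.06 1" --pt "0 0 0 0 1" --pt "0 0 0 0 1"

```text
time: 8.3
position: [0.5578, -0.0961, 0.0788]
orientation: [0.062, 0.998, 0.001, 0.002]
force: [4.6, 4.5, -6.9]
width: 0.0432
grasp_force: 30.0
```

send_rows --pt "0 0 0 0 -0.24" --pt "0 0 0 0 -0.24" --pt "0 0 0 0 -0.24" --pt "0 0 0.03 0 -0.24" --pt "0 0 0.04 0 -0.24" --pt "0 0 0.04 0 -1" --pt "0 0 0.02 0 -1"

```text
time: 8.88
position: [0.5581, -0.0966, 0.2132]
orientation: [0.061, 0.998, -0.001, 0.003]
force: [0.6, 0.5, 0.2]
width: 0.0609
grasp_force: 0.0
```

send_rows --pt "-0.0069 0.0156 0 -0.1164 -1" --pt "-0.0069 0.0156 0 -0.1164 -1" --pt "-0.0069 0.0156 0 -0.1164 -1" --pt "-0.0069 0.0156 0 -0.1164 -1" --pt "-0.0069 0.0156 0 -0.1164 -1" --pt "-0.0069 0.0156 0 -0.1164 -1" --pt "-0.0069 0.0156 0 -0.1164 -1" --pt "-0.0069 0.0156 0 -0.1164 -1" --pt "-0.0069 0.0156 0 -0.1164 -1" --pt "0 0 0 0 -1" --pt "0 0 0 0 -1"

```text
time: 9.8
position: [0.4941, 0.0438, 0.2088]
orientation: [0.55, 0.835, -0.0, 0.001]
force: [0.2, 0.6, -0.1]
width: 0.0872
grasp_force: 0.0
```

```bash
python3 - <<'E'
from cell import bot
import cv2,pickle
from h import *
o=bot.observe();print(o["position"],o["orientation"],o["q"].round(2))
s=bot.snapshot("wrist");pickle.dump(s,open("d3.pkl","wb"));print(proj(s,(.4939,.0438,.119)),proj(s,(.555,-.096,.098)))
cv2.imwrite("pics/a3.png",s["color"])
E
```

```text
[0.49405592 0.04381357 0.20880662] [ 5.50395291e-01  8.34903469e-01 -4.16824580e-04  1.02349810e-03] [ 0.57  0.31 -0.89  1.93  0.28  1.03 -0.04]
[322.54759611 197.38561864] [323.74042398 347.85477518]
```

View pics/a3.png

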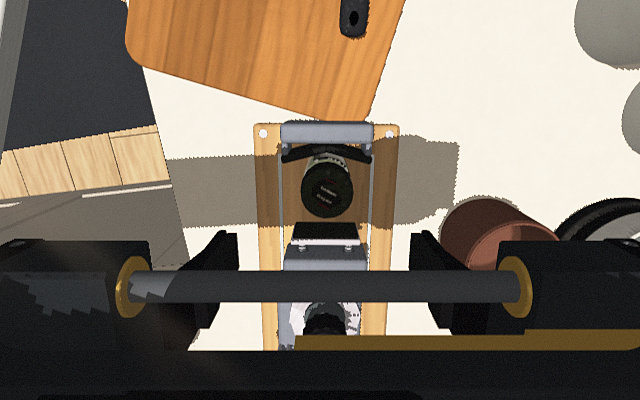

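```bash
python3 - <<'E'
import pickle
from h import *
s=pickle.load(open("d3.pkl","rb"));a=1.97;ex=np.array([np.cos(a),np.sin(a)]);ey=np.array([-ex[1],ex[0]])
print("lid",ray(s,327,190,.119))
l=ray(s,282,124,.06);r=ray(s,372,122,.06);print("jaw back",l,r,np.linalg.norm(l-r),(l+r)/2)
c1=ray(s,264,132,.014);c2=ray(s,390,131,.014);d=c1-c2;print(c1,c2,np.linalg.norm(d),"yaw",np.arctan2(d[1],d[0])-np.pi/2)
print("pad/carr",ray(s,285,244,.061),ray(s,365,244,.061))
E
```

```text
lid [0.49469091 0.05041699 0.119     ]
jaw back [0.44153102 0.07535801 0.06      ] [0.51330212 0.10806354 0.06      ] 0.07887168449275292 [0.47741657 0.09171078 0.06      ]
[0.42417944 0.0552586  0.014     ] [0.54102284 0.10654336 0.014     ] 0.12760292551811558 yaw -4.298788318208036
pad/carr [ 0.48572705 -0.02938825  0.061     ] [0.55662652 0.00106864 0.061     ]
```

send_rows --pt "0.0007 0.0062 -0.035 -0.006 -1" --pt "0 0 -0.035 0 -1" --pt "0 0 -0.035 0 -1" --pt "0 0 -0.026 0 -1" --pt "0 0 0 0 -1" --pt "0 0 0 0 1" --pt "0 0 0 0 1" --pt "0 0 0 0 1" --pt "0 0 0 0 1" --pt "0 0 0 0 1" --pt "0 0 0 0 1"

```text
time: 10.77
position: [0.4954, 0.0497, 0.078]
orientation: [0.555, 0.832, 0.0, 0.001]
force: [-0.8, -0.5, -0.1]
width: 0.0548
grasp_force: 0.0
```

send_rows --pt "0 0 0 0 1" --pt "0 0 0 0 1" --pt "0 0 0 0 1" --pt "0 0 0 0 1"

```text
time: 11.1
position: [0.4949, 0.0497, 0.0773]
orientation: [0.555, 0.832, -0.0, 0.0]
force: [-0.9, 0.8, 2.7]
width: 0.0404
grasp_force: 30.0
```

send_rows --pt "0 0 0.01 0 1" --pt "0 0 0.02 0 1" --pt "0 0 0.03 0 1" --pt "0 0 0.03 0 1" --pt "0 0 0.03 0 1" --pt "0 0 0.01 0 1" --pt "0 0 0 0 1"

```text
time: 11.68
position: [0.4965, 0.0504, 0.2099]
orientation: [0.555, 0.832, 0.002, 0.003]
force: [1.4, 0.6, -1.0]
width: 0.0403
grasp_force: 30.0
```

send_rows --pt "-0.0035 -0.0133 0 0 1" --pt "-0.0035 -0.0133 0 0 1" --pt "-0.0069 -0.0267 0 0 1" --pt "-0.0069 -0.0267 0 0 1" --pt "-0.0069 -0.0267 0 0 1" --pt "-0.0069 -0.0267 0 0 1" --pt "-0.0069 -0.0267 0 0 1" --pt "-0.0069 -0.0267 0 0 1" --pt "-0.0069 -0.0267 0 0 1" --pt "-0.0069 -0.0267 0 0 1"

```text
time: 12.52
position: [0.4308, -0.1914, 0.2054]
orientation: [0.555, 0.832, -0.0, -0.002]
force: [-0.5, -0.1, -0.1]
width: 0.04
grasp_force: 30.0
```

send_rows --pt "-0.0069 -0.0267 0 0 1" --pt "-0.0069 -0.0267 0 0 1" --pt "-0.0069 -0.0267 0 0 1" --pt "-0.0069 -0.0267 0 0 1" --pt "-0.0069 -0.0267 0 0 1" --pt "-0.0069 -0.0267 0 0 1" --pt "-0.0035 -0.0133 0 0 1" --pt "-0.0035 -0.0133 0 0 1" --pt "0 0 0 0 1" --pt "0 0 0 0 1"

```text
time: 13.35
position: [0.3843, -0.3762, 0.2064]
orientation: [0.554, 0.832, 0.001, -0.001]
force: [1.2, 1.2, -0.6]
width: 0.0401
grasp_force: 30.0
```

send_rows --pt "0 0 -0.03 0 1" --pt "0 0 -0.03 0 1" --pt "0 0 -0.03 0 1" --pt "0 0 -0.02 0 1" --pt "0 0 -0.015 0 1" --pt "0 0 -0.005 0 1" --pt "0 0 0 0 1" --pt "0 0 0 0 1"

```text
time: 14.02
position: [0.3853, -0.3764, 0.0778]
orientation: [0.554, 0.833, 0.0, 0.0]
force: [0.1, -0.9, -0.9]
width: 0.0401
grasp_force: 30.0
```

send_rows --pt "0 0 -0.003 0 1" --pt "0 0 -0.001 0 1" --pt "0 0 0 0 1"

```text
time: 14.27
position: [0.3845, -0.3774, 0.0737]
orientation: [0.555, 0.832, -0.0, 0.001]
force: [0.1, 0.2, -0.9]
width: 0.0398
grasp_force: 30.0
```

send_rows --pt "0 0 -0.002 0 1" --pt "0 0 0 0 1" --pt "0 0 0 0 1"

```text
time: 14.52
position: [0.3848, -0.3779, 0.0722]
orientation: [0.555, 0.832, -0.0, 0.001]
force: [-1.3, 1.2, 6.0]
width: 0.0399
grasp_force: 30.0
```

send_rows --pt "0 0 0 0 -1" --pt "0 0 0 0 -1" --pt "0 0 0 0 -1" --pt "0 0 0 0 -1" --pt "0 0 0.02 0 -1" --pt "0 0 0.04 0 -1" --pt "0 0 0.04 0 -1" --pt "0 0 0.04 0 -1" --pt "0 0 0 0 -1"

```text
time: 15.27
position: [0.3885, -0.3795, 0.2188]
orientation: [0.555, 0.832, -0.001, 0.007]
force: [1.0, -0.4, -0.2]
width: 0.0857
grasp_force: 0.0
```

send_rows --pt "0.0206 0.003 0 -0.03 -1" --pt "0.0206 0.003 0 -0.03 -1" --pt "0.0206 0.003 0 -0.03 -1" --pt "0.0206 0.003 0 -0.03 -1" --pt "0.0206 0.003 0 -0.03 -1" --pt "0.0206 0.003 0 -0.025 -1" --pt "0 0 0 0 -1" --pt "0 0 0 0 -1"

```text
time: 15.93
position: [0.5087, -0.3582, 0.2104]
orientation: [0.624, 0.781, 0.0, -0.0]
force: [-1.6, -0.4, -1.7]
width: 0.0872
grasp_force: 0.0
```

```bash
python3 - <<'E'
from cell import bot
import cv2,pickle
from h import *
o=bot.observe();print(o["position"],o["orientation"],o["q"].round(2))
s=bot.snapshot("wrist");pickle.dump(s,open("d4.pkl","wb"))
hsv=cv2.cvtColor(s["color"],cv2.COLOR_BGR2HSV);P=cloud(s)
m=((hsv[...,0]<8)|(hsv[...,0]>172))&(hsv[...,1]>150)&(hsv[...,2]>60)
n,l,st,ce=cv2.connectedComponentsWithStats(m.astype(np.uint8))
for k in range(1,n):
    if st[k,4]>300: print(st[k],ce[k],ray(s,*ce[k],.086).round(4),np.median(P[l==k],0))
for nm,X in(("sp0",(.3845,-.3775,.114)),("salt",(.4985,-.2927,.09)),("sp2",(.528,-.4248,.105)),("honey",(.5076,-.359,.086))):print(nm,proj(s,X).round(0))
cv2.imwrite("pics/a4.png",s["color"])
E
```

```text
[ 0.50866209 -0.35822282  0.21042147] [ 6.24235056e-01  7.81236407e-01  3.31015536e-04 -4.02050010e-04] [ 1.02  0.47 -0.66  1.65  0.31  1.13  0.5 ]
[ 199    0   75   32 1759] [237.89994315  12.85218874] [ 0.4176 -0.242   0.086 ] [ 0.40748609 -0.23553605  0.04500107]
[ 289  156   65   65 2838] [319.12015504 189.18181818] [ 0.5062 -0.3612  0.086 ] [ 0.50497064 -0.36228084  0.08581683]
sp0 [159. 185.]
salt [328. 106.]
sp2 [328. 271.]
honey [321. 187.]
```

View pics/a4.png

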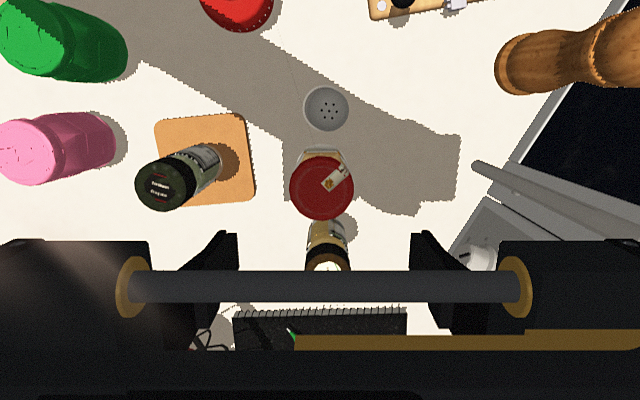

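send_rows --pt "-0.0007 -0.0014 -0.035 0 -1" --pt "0 0 -0.035 0 -1" --pt "0 0 -0.035 0 -1" --pt "0 0 -0.035 0 -1" --pt "0 0 -0.02 0 -1" --pt "0 0 -0.01 0 -1" --pt "0 0 0 0 -1" --pt "0 0 0 0 1" --pt "0 0 0 0 1" --pt "0 0 0 0 1" --pt "0 0 0 0 1" --pt "0 0 0 0 1"

```text
time: 16.98
position: [0.5075, -0.3611, 0.0422]
orientation: [0.625, 0.78, -0.0, 0.001]
force: [-3.1, -0.9, 4.3]
width: 0.0616
grasp_force: 3.5
```

send_rows --pt "0 0 0 0 1" --pt "0 0 0 0 1" --pt "0 0 0 0 1"

```text
time: 17.23
position: [0.5074, -0.3611, 0.0422]
orientation: [0.625, 0.78, -0.0, 0.001]
force: [-2.0, -0.1, 5.8]
width: 0.0602
grasp_force: 30.0
```

send_rows --pt "0 0 0.01 0 1" --pt "0 0 0.02 0 1" --pt "0 0 0.03 0 1" --pt "0 0 0.035 0 1" --pt "0 0 0.035 0 1" --pt "0 0 0.02 0 1" --pt "0 0 0 0 1"

```text
time: 17.82
position: [0.5098, -0.3613, 0.1963]
orientation: [0.625, 0.781, 0.001, 0.005]
force: [1.6, -0.3, -5.0]
width: 0.0601
grasp_force: 30.0
```

send_rows --pt "0 0.0139 0 0.0125 1" --pt "0 0.0139 0 0.0125 1" --pt "0 0.0278 0 0.0125 1" --pt "0 0.0278 0 0.0125 1" --pt "0 0.0278 0 0.0125 1" --pt "0 0.0278 0 0.0125 1" --pt "0 0.0278 0 0.0125 1" --pt "0 0.0278 0 0.0125 1"

```text
time: 18.48
position: [0.5048, -0.1626, 0.1887]
orientation: [0.584, 0.812, -0.0, -0.003]
force: [0.9, -0.2, -3.1]
width: 0.0603
grasp_force: 30.0
```

send_rows --pt "0 0.0278 0 0.0125 1" --pt "0 0.0278 0 0.0125 1" --pt "0 0.0278 0 0.0125 1" --pt "0 0.0278 0 0.0125 1" --pt "0 0.0278 0 0.0125 1" --pt "-0.001 0.0278 0 0.0125 1" --pt "-0.001 0.0139 0 0.0125 1" --pt "-0.0014 0.0139 0 0.0125 1" --pt "0 0 0 0 1" --pt "0 0 0 0 1"

```text
time: 19.32
position: [0.503, 0.0285, 0.1903]
orientation: [0.544, 0.839, -0.001, -0.001]
force: [0.2, 0.4, -3.5]
width: 0.0601
grasp_force: 30.0
```

```bash
python3 - <<'E'
from cell import bot
import cv2,pickle
from h import *
o=bot.observe();print(o["position"],o["orientation"],o["q"].round(2))
s=bot.snapshot("wrist");pickle.dump(s,open("d5.pkl","wb"))
cv2.imwrite("pics/a5.png",s["color"])
E
```

```text
[0.50295926 0.02846609 0.19028708] [ 5.43639815e-01  8.39318123e-01 -7.48341766e-04 -5.29481830e-04] [ 0.56  0.34 -0.85  1.93  0.3   1.   -0.  ]
```

View pics/a5.png

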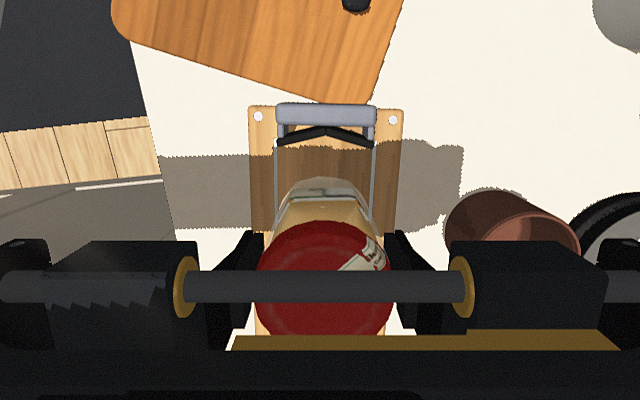

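```bash
python3 - <<'E'
import pickle
from h import *
s=pickle.load(open("d5.pkl","rb"));O=np.array([.5363,-.0494]);a=1.966;ex=np.array([np.cos(a),np.sin(a)]);ey=np.array([-ex[1],ex[0]])
for n,u,v,z in(("rimL",277,145,.06),("rimR",374,146,.06),("apex",325,128,.06),("scL",258,116,.014),("scR",392,119,.014)):
    p=ray(s,u,v,z)[:2];print(n,p,(p-O)@ex,(p-O)@ey)
t=np.array([.503,.0285]);print((t-O)@ex,(t-O)@ey)
E
```

```text
rimL [0.45359035 0.0437538 ] 0.11781622920096027 0.04047038264723944
rimR [0.52815758 0.07633543] 0.11917830963228354 -0.04089287118662732
apex [0.48454548 0.07306619] 0.1329515695371531 0.0006161740815699562
scL [0.42367325 0.05358519] 0.13840776908416574 0.06429637536731711
scR [0.54094056 0.10319006] 0.13904153931458016 -0.06302944362055797
0.08471569792841843 0.000741973382918714
```

send_rows --pt "0 0.001 -0.02 -0.025 1" --pt "0 0 -0.03 0 1" --pt "0 0 -0.03 0 1" --pt "0 0 -0.025 0 1" --pt "0 0 -0.015 0 1" --pt "0 0 -0.01 0 1" --pt "0 0 0 0 1" --pt "0 0 0 0 1"

```text
time: 20.03
position: [0.5041, 0.0287, 0.0611]
orientation: [0.555, 0.832, -0.0, 0.0]
force: [-0.1, -0.1, -3.4]
width: 0.0603
grasp_force: 30.0
```

send_rows --pt "0 0 -0.003 0 1" --pt "0 0 0 0 1" --pt "0 0 0 0 1"

```text
time: 20.28
position: [0.5044, 0.0295, 0.0589]
orientation: [0.555, 0.832, 0.0, 0.001]
force: [-0.0, 0.8, -3.8]
width: 0.0606
grasp_force: 30.0
```

send_rows --pt "0 0 -0.002 0 1" --pt "0 0 0 0 1" --pt "0 0 0 0 1"

```text
time: 20.53
position: [0.504, 0.0295, 0.0563]
orientation: [0.555, 0.832, 0.0, 0.0]
force: [0.3, -0.2, -3.4]
width: 0.0598
grasp_force: 30.0
```

send_rows --pt "0 0 -0.002 0 1" --pt "0 0 0 0 1" --pt "0 0 0 0 1"

```text
time: 20.78
position: [0.5041, 0.0295, 0.0561]
orientation: [0.555, 0.832, -0.001, 0.001]
force: [-5.4, -1.7, 15.0]
width: 0.0601
grasp_force: 30.0
```

send_rows --pt "0 0 0 0 -1" --pt "0 0 0 0 -1" --pt "0 0 0 0 -1" --pt "0 0 0 0 -1" --pt "0 0 0.01 0 -1" --pt "0 0 0.03 0 -1" --pt "0 0 0.04 0 -1" --pt "0 0 0.04 0 -1" --pt "0 0 0.03 0 -1"

```text
time: 21.53
position: [0.5045, 0.0305, 0.2076]
orientation: [0.554, 0.832, 0.001, 0.001]
force: [0.9, 0.4, -1.2]
width: 0.0868
grasp_force: 0.0
```

send_rows --pt "0.0032 -0.0187 0 0.1122 1" --pt "0.0032 -0.0187 0 0.1122 1" --pt "0.0032 -0.0187 0 0.1122 1" --pt "0.0032 -0.0187 0 0.1122 1" --pt "0.0032 -0.0187 0 0.1122 1" --pt "0.0032 -0.0187 0 0.1122 1" --pt "0.0032 -0.0187 0 0.1122 1" --pt "0.0032 -0.0187 0 0.1122 1"

```text
time: 22.2
position: [0.5294, -0.1209, 0.2048]
orientation: [0.136, 0.991, -0.0, 0.0]
force: [-0.4, 0.1, -0.1]
width: 0.0418
grasp_force: 0.0
```

send_rows --pt "0.0032 -0.0187 0 0.1122 1" --pt "0.0032 -0.0187 0 0.1122 1" --pt "0.0032 -0.0187 0 0.1122 1" --pt "0.0032 -0.0187 0 0.1122 1" --pt "0.0032 -0.0187 0 0.1122 1" --pt "0.0032 -0.0187 0 0.1122 1" --pt "0 0 0 0 1" --pt "0 0 0 0 1"

```text
time: 22.87
position: [0.5483, -0.2332, 0.204]
orientation: [-0.194, 0.981, 0.001, 0.0]
force: [-0.2, 0.3, 0.4]
width: 0.0007
grasp_force: 0.0
```

```bash
python3 - <<'E'
from cell import bot
import cv2,pickle
from h import *
o=bot.observe();print(o["position"],o["orientation"],o["width"])
s=bot.snapshot("top");w=bot.snapshot("wrist");pickle.dump((s,w),open("d6.pkl","wb"))
O=np.array([.5363,-.0494]);a=1.966;ex=np.array([np.cos(a),np.sin(a)]);ey=np.array([-ex[1],ex[0]])
for n,c in(("top",s),("wrist",w)):
    P=cloud(c);ok=c["depth"]>0;P=P[ok];L=np.c_[(P[:,:2]-O)@ex,(P[:,:2]-O)@ey,P[:,2]]
    m=(abs(L[:,0]-.087)<.05)&(abs(L[:,1])<.05)&(L[:,2]>.085)&(L[:,2]<.11)
    if m.any():print(n,"lid",m.sum(),L[m].mean(0),L[m].min(0),L[m].max(0))
    m=(abs(L[:,0]+.138)<.018)&(abs(L[:,1]-.059)<.018)&(L[:,2]>.065)&(L[:,2]<.1)
    if m.any():print(n,"ball",m.sum(),L[m].mean(0))
    m=(abs(L[:,0]+.21)<.06)&(abs(L[:,1]+.08)<.06)&(L[:,2]>.14)&(L[:,2]<.18)
    if m.any():print(n,"mill",m.sum(),L[m].mean(0),L[m].min(0),L[m].max(0))
E
```

```text
[ 0.54833076 -0.23319855  0.20401087] [-1.94207991e-01  9.80960089e-01  7.47668044e-04  3.98277466e-05] 0.0007495369225043808
top lid 399 [0.08142257 0.00144549 0.09976991] [ 0.05367178 -0.02758246  0.08681744] [0.10912147 0.02849127 0.10697461]
top ball 7 [-0.13908692  0.06135098  0.08521903]
top mill 389 [-0.21631543 -0.09313941  0.15826175] [-0.26988079 -0.13980693  0.14022955] [-0.17043139 -0.06383776  0.17999624]
wrist lid 721 [0.06831324 0.01484279 0.09452333] [ 0.05517974 -0.01346735  0.085007  ] [0.09367069 0.02751721 0.10219841]
wrist ball 493 [-0.13753428  0.06047186  0.0841797 ]
```

send_rows --pt "0 0 -0.03 0 1" --pt "0 0 -0.035 0 1" --pt "0 0 -0.035 0 1" --pt "0 0 -0.023 0 1" --pt "0 0 0 0 1"

```text
time: 23.38
position: [0.545, -0.2305, 0.0768]
orientation: [-0.197, 0.98, 0.002, -0.004]
force: [-1.0, 0.2, -0.4]
width: 0.0006
grasp_force: 0.0
```

send_rows --pt "-0.00385 0.0092 0 0 1" --pt "-0.00385 0.0092 0 0 1" --pt "-0.00385 0.0092 0 0 1" --pt "-0.00385 0.0092 0 0 1" --pt "-0.00385 0.0092 0 0 1" --pt "-0.00385 0.0092 0 0 1" --pt "0 0 0 0 1" --pt "0 0 0 0 1" --pt "0 0 0.04 0 1" --pt "0 0 0.04 0 1" --pt "0 0 0 0 1"

```text
time: 24.3
position: [0.531, -0.1753, 0.1713]
orientation: [-0.196, 0.98, -0.004, 0.007]
force: [1.5, 0.8, -0.2]
width: 0.0006
grasp_force: 0.0
```

```bash
cat > look.py <<'E'
from cell import bot
from h import *
o=bot.observe();print(o["position"],o["orientation"],o["width"],o["q"].round(2))
O=np.array([.5363,-.0494]);a=1.966;ex=np.array([np.cos(a),np.sin(a)]);ey=np.array([-ex[1],ex[0]])
for n in("top","wrist","scene"):
    c=bot.snapshot(n);cv2.imwrite(f"pics/l_{n}.png",c["color"])
    P=cloud(c);P=P[c["depth"]>0];L=np.c_[(P[:,:2]-O)@ex,(P[:,:2]-O)@ey,P[:,2]]
    m=(abs(L[:,0]+.105)<.055)&(abs(L[:,1]-.06)<.012)&(L[:,2]>.075)&(L[:,2]<.113)
    if m.any():print(n,"ball",m.sum(),np.median(L[m],0))
    m=(abs(L[:,0]-.087)<.05)&(abs(L[:,1])<.05)&(L[:,2]>.085)&(L[:,2]<.11)
    if m.any():print(n,"lid",m.sum(),L[m].mean(0),L[m].min(0),L[m].max(0))
    m=(abs(L[:,0]-.04)<.05)&(abs(L[:,1])<.042)&(L[:,2]>.054)&(L[:,2]<.068)
    if m.any():print(n,"carriage",m.sum(),np.percentile(L[m,0],[1,10,30,50,70,90,99]).round(4))
E
python3 look.py
```

```text
[ 0.53100638 -0.17529877  0.1712798 ] [-0.19645507  0.98047752 -0.00392836  0.00733517] 0.0005801335937410351 [ 1.06  0.58 -1.12  1.84  0.59  1.09  1.68]
top lid 396 [0.08144427 0.00148609 0.09978047] [ 0.05431578 -0.02630178  0.08587292] [0.1085009  0.02829014 0.10735973]
top carriage 425 [-0.0061 -0.0027  0.0041  0.0112  0.0188  0.042   0.0777]
wrist ball 586 [-0.1375215   0.06072503  0.08598253]
wrist lid 1345 [0.07034182 0.01226082 0.09712414] [ 0.05600783 -0.02865365  0.08513022] [0.08919685 0.0275184  0.10231401]
wrist carriage 3343 [-0.0046 -0.001   0.0086  0.0173  0.0412  0.0634  0.0817]
scene ball 39 [-0.13901047  0.06446262  0.08365844]
scene lid 246 [0.0821029  0.00423356 0.09806789] [ 0.05594372 -0.02706065  0.08627701] [0.1129315  0.02892114 0.10551787]
scene carriage 284 [-0.0047 -0.0017  0.0067  0.0156  0.0394  0.064   0.0847]
```

send_rows --pt "0.0077 -0.0184 0 0 1" --pt "0.0077 -0.0184 0 0 1" --pt "0.0077 -0.0184 0 0 1" --pt "0 0 0 0 1" --pt "0 0 -0.03 0 1" --pt "0 0 -0.035 0 1" --pt "0 0 -0.029 0 1" --pt "0 0 0 0 1" --pt "0 0 0 0 1"

```text
time: 25.2
position: [0.5472, -0.2306, 0.0658]
orientation: [-0.197, 0.98, 0.001, -0.002]
force: [-0.3, -0.0, -0.3]
width: 0.0004
grasp_force: 0.0
```

send_rows --pt "-0.00385 0.0092 0 0 1" --pt "-0.00385 0.0092 0.002 0 1" --pt "-0.00385 0.0092 0.003 0 1" --pt "-0.00385 0.0092 0.003 0 1"

```text
time: 25.53
position: [0.5396, -0.2087, 0.0813]
orientation: [-0.194, 0.981, -0.013, 0.005]
force: [6.9, -33.4, 22.9]
width: 0.0004
grasp_force: 17.1
```

send_rows --pt "-0.00385 0.0092 0.003 0 1" --pt "-0.00385 0.0092 0.003 0 1" --pt "-0.0019 0.0046 0.003 0 1" --pt "0 0 0 0 1" --pt "0 0 0.04 0 1" --pt "0 0 0.04 0 1" --pt "0 0 0.02 0 1"

```text
time: 26.12
position: [0.5249, -0.1706, 0.1878]
orientation: [-0.198, 0.98, -0.0, 0.002]
force: [0.8, -0.6, 0.2]
width: 0.0004
grasp_force: 0.0
```

```bash
python3 look.py
```

```text
[ 0.52492236 -0.17056786  0.18776342] [-1.97557291e-01  9.80289426e-01 -3.45503114e-04  1.90774338e-03] 0.0004438385496670536 [ 1.07  0.56 -1.15  1.83  0.56  1.13  1.7 ]
top lid 396 [0.08147951 0.00153726 0.10006667] [ 0.0544044  -0.02667499  0.09046452] [0.1088128  0.02894986 0.10597945]
top carriage 406 [-0.0053 -0.0018  0.005   0.0122  0.019   0.0419  0.0781]
wrist ball 610 [-0.08167951  0.06089265  0.10520376]
wrist lid 2566 [0.0790456  0.01072098 0.09843606] [ 0.05506209 -0.00975798  0.08513379] [0.10787382 0.02745977 0.10217995]
wrist carriage 2887 [-0.0045 -0.0007  0.0102  0.0194  0.0418  0.062   0.0817]
scene ball 49 [-0.08400338  0.06395453  0.10232919]
scene lid 247 [0.08218813 0.00445246 0.09777828] [ 0.05460079 -0.03107516  0.0858401 ] [0.11179165 0.0296307  0.10632393]
scene carriage 276 [-0.0045 -0.0018  0.0064  0.0145  0.0389  0.0653  0.0837]
```

send_rows --pt "0.0064 0.0153 0 0 -0.24" --pt "0.0064 0.0153 0 0 -0.24" --pt "0.0064 0.0153 0 0 -0.24" --pt "0.0064 0.0153 0 0 -0.24" --pt "0.0065 0.0151 0 0 -0.24" --pt "0 0 0 0 -0.24" --pt "0 0 -0.03 0 -0.24" --pt "0 0 -0.03 0 -0.24" --pt "0 0 -0.03 0 -0.24" --pt "0 0 -0.016 0 -0.24" --pt "0 0 0 0 -0.24" --pt "0 0 0 0 -0.24"

```text
time: 27.27
position: [0.555, -0.0961, 0.0775]
orientation: [-0.196, 0.981, 0.001, -0.001]
force: [-0.7, 0.0, -0.0]
width: 0.0534
grasp_force: 0.0
```

send_rows --pt "0 0 0 0 1" --pt "0 0 0 0 1" --pt "0 0 0 0 1" --pt "0 0 0 0 1" --pt "0 0 0 0 1"

```text
time: 27.68
position: [0.5565, -0.0952, 0.0797]
orientation: [-0.196, 0.981, 0.0, 0.001]
force: [-1.6, 1.9, 6.4]
width: 0.0431
grasp_force: 30.0
```

send_rows --pt "0 0 0 -0.06 1" --pt "0 0 0 -0.11 1" --pt "0 0 0 -0.11 1" --pt "0 0 0 -0.11 1" --pt "0 0 0 -0.11 1" --pt "0 0 0 -0.06 1" --pt "0 0 0 0 1" --pt "0 0 0 0 1"

```text
time: 28.35
position: [0.5566, -0.096, 0.0796]
orientation: [0.082, 0.997, -0.0, 0.001]
force: [-0.8, 0.6, 7.2]
width: 0.0436
grasp_force: 30.0
```

send_rows --pt "0 0 0 -0.06 1" --pt "0 0 0 -0.11 1" --pt "0 0 0 -0.11 1" --pt "0 0 0 -0.11 1" --pt "0 0 0 -0.11 1" --pt "0 0 0 -0.06 1" --pt "0 0 0 0 1" --pt "0 0 0 0 1"

```text
time: 29.02
position: [0.5562, -0.0968, 0.0796]
orientation: [0.354, 0.935, -0.001, 0.001]
force: [-2.1, -0.7, 8.0]
width: 0.0435
grasp_force: 30.0
```

send_rows --pt "0 0 0 -0.06 1" --pt "0 0 0 -0.11 1" --pt "0 0 0 -0.11 1" --pt "0 0 0 -0.11 1" --pt "0 0 0 -0.11 1" --pt "0 0 0 -0.06 1" --pt "0 0 0 0 1" --pt "0 0 0 0 1"

```text
time: 29.68
position: [0.5555, -0.0973, 0.0796]
orientation: [0.599, 0.801, -0.001, 0.001]
force: [-4.3, -0.5, 9.2]
width: 0.0436
grasp_force: 30.0
```

```bash
python3 look.py; python3 -c "
from cell import bot
o=bot.observe();print(o['torque'],o['force'])"
```

```text
[ 0.55551512 -0.0972719   0.07960912] [ 0.59889161  0.8008287  -0.00125114  0.00082039] 0.043620327489100476 [ 0.56  0.53 -0.61  1.91  0.41  0.83  0.02]
top ball 7 [-0.09229822  0.06155545  0.08523994]
top lid 397 [0.09267674 0.00079253 0.09990524] [ 0.0647943  -0.02680485  0.08603858] [0.12093821 0.02791187 0.10639612]
top carriage 339 [0.0185 0.0236 0.0303 0.0363 0.0563 0.0637 0.0801]
wrist carriage 11904 [0.018  0.0213 0.0282 0.0349 0.0414 0.0621 0.0667]
scene ball 47 [-0.08348407  0.06409065  0.10303272]
scene lid 249 [0.09344898 0.0036149  0.09799623] [ 0.06697756 -0.02971795  0.0858014 ] [0.12264816 0.03100327 0.10561361]
scene carriage 193 [0.018  0.022  0.0314 0.0406 0.0618 0.0701 0.0867]
[-0.14011998  0.66037329  0.03193315] [-3.90713216 -1.12112418  9.59118464]
```

send_rows --pt "0 0 0 -0.06 1" --pt "0 0 0 -0.04 1" --pt "0 0 0 0 1" --pt "0 0 0 0 1"

```text
time: 30.17
position: [0.5554, -0.0973, 0.0796]
orientation: [0.638, 0.77, -0.001, 0.001]
force: [-4.7, -0.6, 10.2]
width: 0.0432
grasp_force: 30.0
```

```bash
python3 look.py;python3 -c "
import cv2,numpy as np
w=cv2.imread('pics/l_wrist.png');cv2.imwrite('pics/a6.png',w)"
```

```text
[ 0.55535813 -0.09730318  0.07959594] [ 6.38161860e-01  7.69900854e-01 -1.27440647e-03  7.01307394e-04] 0.04321870626390238 [ 0.54  0.53 -0.59  1.91  0.39  0.82 -0.07]
top ball 4 [-0.09040266  0.06113904  0.08445348]
top lid 394 [0.09284339 0.00073379 0.09998175] [ 0.06572157 -0.02829154  0.08728461] [0.12107449 0.02789202 0.10703315]
top carriage 337 [0.0196 0.0248 0.0319 0.0376 0.0564 0.0635 0.0813]
wrist carriage 12120 [0.0193 0.0226 0.0296 0.0364 0.0431 0.0628 0.0681]
scene ball 47 [-0.07988525  0.06241908  0.10054806]
scene lid 245 [0.09393389 0.00323376 0.09783064] [ 0.06645177 -0.02932711  0.08542786] [0.12506629 0.03092964 0.10459826]
scene carriage 202 [0.0195 0.0233 0.033  0.0421 0.0626 0.0749 0.088 ]
```

View pics/a6.png

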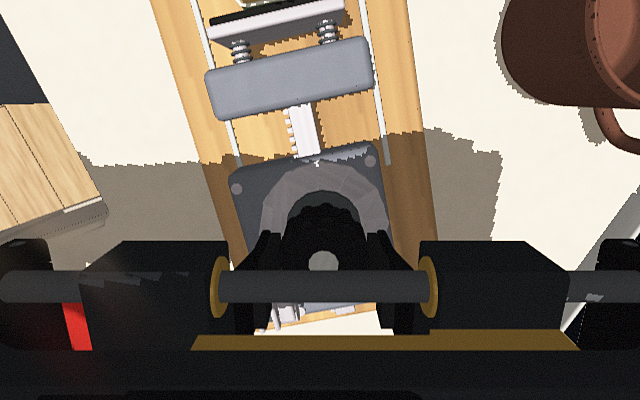

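```bash
python3 - <<'E'
from cell import bot
from h import *
c=bot.snapshot("wrist");O=np.array([.5363,-.0494]);a=1.966;ex=np.array([np.cos(a),np.sin(a)]);ey=np.array([-ex[1],ex[0]])
for n,u,v,z in(("carL",212,72,.061),("carR",362,38,.061),("padL",216,43,.059),("padR",342,16,.059),("carbackL",216,118,.061),("padfrontL",208,20,.059)):
    p=ray(c,u,v,z)[:2]-O;print(n,(p@ex).round(4),(p@ey).round(4))
P=cloud(c);L=np.stack([(P[...,:2]-O)@ex,(P[...,:2]-O)@ey,P[...,2]],-1)
for y in(-.014,0.014,.03,-.03,0):
    m=(c["depth"]>0)&(abs(L[...,1]-y)<.003)&(L[...,0]>.015)&(L[...,0]<.08)
    b=np.round(L[m][:,0]*1000).astype(int);z=L[m][:,2]
    print(y,[(k,int(np.median(z[b==k])*1000)) for k in range(36,80) if (b==k).any()])
E
```

```text
carL 0.0429 0.0359
carR 0.0429 -0.0386
padL 0.0555 0.0307
padR 0.0545 -0.0313
carbackL 0.0214 0.0404
padfrontL 0.066 0.0315
-0.014 [(36, 60), (37, 60), (38, 60), (39, 60), (40, 60), (41, 60), (42, 60), (43, 59), (44, 58), (45, 57), (50, 14), (51, 13), (52, 13), (53, 13), (54, 13), (55, 13), (56, 13), (57, 27), (58, 42), (59, 58), (60, 58), (61, 58), (62, 58), (63, 58), (64, 56), (65, 56), (66, 55)]
0.014 [(36, 60), (37, 60), (38, 60), (39, 60), (40, 60), (41, 60), (42, 60), (43, 59), (44, 58), (45, 56), (50, 14), (51, 13), (52, 13), (53, 13), (54, 13), (55, 13), (56, 13), (57, 33), (58, 43), (59, 58), (60, 59), (61, 59), (62, 58), (63, 58), (64, 57), (65, 56), (66, 56), (67, 56), (68, 58), (69, 62), (70, 58), (71, 58), (72, 58)]
0.03 [(36, 60), (37, 60), (38, 60), (39, 60), (40, 60), (41, 60), (42, 60), (43, 59), (44, 58), (45, 57), (47, 39), (48, 41), (49, 42), (50, 40), (51, 39), (52, 41), (53, 40), (54, 40), (55, 40), (56, 42), (57, 46), (58, 52), (59, 58), (60, 58), (61, 59), (62, 58), (63, 58), (64, 57), (65, 57), (66, 56), (67, 56), (68, 55), (78, 14), (79, 13)]
-0.03 [(36, 60), (37, 60), (38, 60), (39, 60), (40, 60), (41, 60), (42, 60), (43, 60), (44, 58), (45, 57), (48, 40), (49, 41), (50, 27), (51, 36), (52, 26), (53, 13), (54, 13), (55, 38), (56, 14), (57, 38), (58, 46), (59, 58), (60, 58), (61, 58), (62, 58)]
0 [(36, 60), (37, 60), (38, 60), (39, 60), (40, 60), (41, 60), (42, 60), (43, 59), (44, 58), (45, 56), (50, 14), (51, 13), (52, 13), (53, 13), (54, 13), (55, 13), (56, 13), (57, 33), (58, 42), (59, 58), (60, 58), (61, 58), (62, 58), (63, 58), (64, 56), (65, 56), (66, 56), (67, 56), (68, 57)]
```

send_rows --pt "0 0 0 -0.06 1" --pt "0 0 0 -0.1 1" --pt "0 0 0 -0.1 1" --pt "0 0 0 -0.1 1" --pt "0 0 0 -0.1 1" --pt "0 0 0 -0.07 1" --pt "0 0 0 0 1" --pt "0 0 0 0 1"

```text
time: 31.03
position: [0.5546, -0.0973, 0.0796]
orientation: [0.817, 0.576, -0.002, 0.001]
force: [-5.7, -0.6, 11.8]
width: 0.0431
grasp_force: 30.0
```

```bash
python3 look.py; python3 -c "
from cell import bot
o=bot.observe();print(o['torque'],o['force'])"
```

```text
[ 0.55458296 -0.09725351  0.07958712] [ 8.17356395e-01  5.76129317e-01 -1.77334789e-03  6.23609012e-04] 0.043053435207541964 [ 0.45  0.5  -0.46  1.91  0.3   0.8  -0.52]
top ball 36 [-0.08192391  0.06250508  0.10409855]
top lid 391 [0.0930172  0.00064592 0.09985639] [ 0.06589625 -0.02722719  0.08876312] [0.12069958 0.02821094 0.10755215]
top carriage 304 [0.0252 0.0316 0.0404 0.0467 0.0577 0.0644 0.0832]
wrist lid 9367 [0.08269182 0.00433994 0.09904831] [ 0.06651325 -0.02153381  0.0850122 ] [0.10813184 0.02603231 0.10284432]
wrist carriage 12560 [0.026  0.0292 0.0368 0.0442 0.0579 0.067  0.0788]
scene ball 51 [-0.08045685  0.06274422  0.10005325]
scene lid 250 [0.09360025 0.00355186 0.09795798] [ 0.06669184 -0.02816371  0.086314  ] [0.12338349 0.03130775 0.10627952]
scene carriage 226 [0.0255 0.0305 0.0396 0.048  0.0625 0.0741 0.0881]
[-0.21910256  1.20587003  0.14949848] [-6.35885779 -0.47148576 11.44041411]
```

send_rows --pt "0 0 0 -0.04 1" --pt "0 0 0 0 1" --pt "0 0 0 0 1" --pt "0 0 0 0 -0.24" --pt "0 0 0 0 -0.24" --pt "0 0 0 0 -0.24" --pt "0 0 0 0 -0.24" --pt "0 0 0.03 0 -0.24" --pt "0 0 0.04 0 -0.24" --pt "0 0 0.04 0 -0.24" --pt "0 0 0 0 -0.24" --pt "0 0 0 0 -0.24"

```text
time: 32.18
position: [0.5575, -0.0962, 0.1906]
orientation: [0.829, 0.559, 0.002, 0.002]
force: [0.2, -0.1, -1.3]
width: 0.0542
grasp_force: 0.0
```

```bash
python3 look.py; python3 - <<'E'
from cell import bot
from h import *
c=bot.snapshot("wrist");O=np.array([.5363,-.0494]);a=1.966;ex=np.array([np.cos(a),np.sin(a)]);ey=np.array([-ex[1],ex[0]])
P=cloud(c);L=np.stack([(P[...,:2]-O)@ex,(P[...,:2]-O)@ey,P[...,2]],-1)
for y in(-.014,0.014,.03):
    m=(c["depth"]>0)&(abs(L[...,1]-y)<.003)&(L[...,0]>.015)&(L[...,0]<.08)
    b=np.round(L[m][:,0]*1000).astype(int);z=L[m][:,2]
    print(y,[(k,int(np.median(z[b==k])*1000)) for k in range(44,74) if (b==k).any()])
cv2.imwrite("pics/a7.png",c["color"])
E
```

```text
[ 0.55746462 -0.09621305  0.19064955] [0.82905744 0.5591556  0.00205221 0.00213614] 0.054181057313070734 [ 0.49  0.36 -0.5   1.82  0.2   1.01 -0.48]
top ball 55 [-0.07910004  0.06131855  0.10348673]
top lid 394 [0.0928741  0.00067979 0.09976082] [ 0.06560282 -0.026684    0.08918809] [0.1207325  0.02826772 0.10635037]
top carriage 48 [0.0563 0.0583 0.061  0.0639 0.0663 0.078  0.0879]
wrist ball 275 [-0.07303269  0.05403465  0.10133262]
wrist lid 6137 [ 0.09413025 -0.00279126  0.09958847] [ 0.06666071 -0.02959277  0.08847312] [0.1227147  0.02600896 0.10268929]
wrist carriage 4765 [0.0254 0.0286 0.036  0.0433 0.0512 0.066  0.0826]
scene ball 47 [-0.07938278  0.06412403  0.10145021]
scene lid 249 [0.09394688 0.00309856 0.09759856] [ 0.06754117 -0.03091667  0.08560029] [0.1235837  0.02964301 0.10510453]
scene carriage 266 [0.0255 0.0286 0.0357 0.0441 0.0588 0.0709 0.0868]
-0.014 [(44, 60), (45, 60), (46, 61), (47, 60), (48, 60), (49, 59), (50, 60), (51, 57), (57, 36), (58, 43), (59, 58), (60, 58), (61, 58), (62, 58), (63, 58), (64, 56), (65, 57), (66, 56), (67, 56), (68, 65), (69, 75), (70, 80), (71, 91), (72, 96), (73, 99)]
0.014 [(44, 60), (45, 61), (46, 60), (47, 60), (48, 60), (49, 59), (50, 59), (51, 57), (57, 34), (58, 44), (59, 59), (60, 58), (61, 59), (62, 58), (63, 58), (64, 57), (65, 56), (66, 56), (67, 56), (68, 58), (69, 68), (70, 75), (71, 77), (72, 95), (73, 99)]
0.03 [(44, 61), (45, 60), (46, 60), (47, 60), (48, 60), (49, 60), (50, 59), (51, 57), (54, 39), (55, 40), (56, 41), (57, 49), (58, 49), (59, 59), (60, 58), (61, 58), (62, 58), (63, 57), (64, 56), (65, 56), (66, 56), (67, 56)]
```

View pics/a7.png

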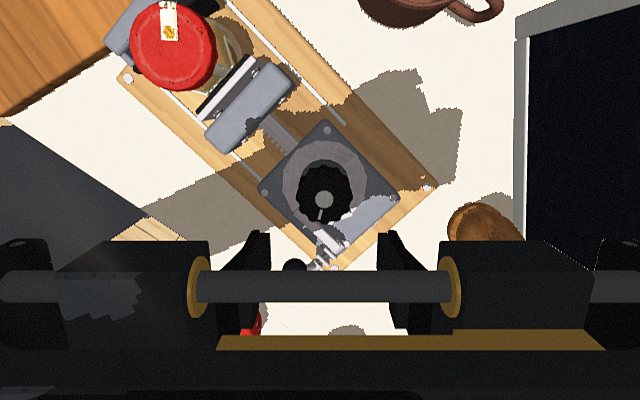

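```bash
python3 -c "
from cell import bot
print(bot.sign_off())"
```

```text
the job is handed in; nothing more can be done
None
```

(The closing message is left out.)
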